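# Scan the label on the sloping ingredient bin

### The job

Do the stock check: take the hand scanner out of its charging tray and hold it still for two seconds with its window aimed squarely at the middle of the barred label on the narrow ingredient bin, about 10 cm from the label. Then stand the scanner back upright in its charging tray and let go, without dropping it and without disturbing the other things on the table.

Things in the scene. Friction and masses are not known exactly. Their poses are not given: they have to be found in the camera images.
- scanner: The hand scanner, loose, 0.26 kg, 145 mm long, standing on its nose in the charging tray. Nose: a grey block 60 (x) x 50 (y) x 34 mm with the flat dark window in its end face; a black handle rises from it. Origin: centre of the window (its underside as it stands); z runs up along the handle. It reads straight out of the window, along -z, by itself: no trigger to pull.
- scanner_grip (a point): Middle of the handle's upper part, 118 mm from the window and 27 mm below its top end. The handle is straight and parallel-sided, 36 (x) x 28 (y) mm in section, from 45 to 145 mm from the window; a small grey trigger sticks out of its -x side at 45 to 67 mm. Axes as the scanner's.
- scanner_spot (a point): The point 100 mm straight out of the scanner's window (on its -z axis), its best reading distance; it moves with the scanner.
- dock: The charging tray, fixed: black, outside 100 (x) x 90 (y) mm, walls 6 mm thick and 24 mm high, inside 88 x 78 mm, its floor 10 mm above the table; a small grey block sticks out of its +x side. Origin: centre of its underside, on the table; z up. The scanner stands on the floor of the tray, upright, with its x axis roughly along the tray's x axis.
- narrow_bin: The narrow one of two white counter-top ingredient bins, fixed: 150 mm deep (x) and 110 mm wide (y); its grey lid slopes down towards its front (-x) at 38 degrees from level, from 167 mm height at the back to 50 mm at the front. Origin: centre of its underside; z up.
- narrow_bin_label: The white paper label with black bars, 80 (y) x 60 (x) mm, on the sloping lid of the narrow bin. Origin: centre of the label's face, about 109 mm above the table. z points squarely out of the label (38 degrees from vertical, leaning towards the bin's front), x up the slope.
- wide_bin: The other ingredient bin, 190 mm wide (y), otherwise the same shape, with the same kind of label on its lid; not to be scanned. It and the narrow bin may stand in either place.
- pan: Bystander, loose: a bowl of bare steel, 90 mm across, 55 mm tall. To be left where it is. Origin: centre of its underside.
- spoon: Bystander, loose: a long spoon, 200 mm, lying flat. To be left where it is. Origin: middle of its length, at its underside.
- mug: Bystander, loose: a white mug, 76 mm across, 85 mm tall. To be left where it is. Origin: centre of its underside.
- tub: Bystander, loose: an open clear tub, 120 x 90 x 60 mm. To be left where it is. Origin: centre of its underside.
- sauce: Bystander, loose: a white squeeze bottle, 56 mm across, 160 mm tall. To be left where it is. Origin: centre of its underside.
- jar: Bystander, loose: a glass jar, 68 mm across, 90 mm tall. To be left where it is. Origin: centre of its underside.
There are look-alikes about, which are no part of the job. Leave any purple or red look-alike of the scanner alone.

How it is judged:
By the outcome, as a careful person would: the job done as asked, in the order asked, and still so for the second after the job is handed in, with the robot touching nothing.
It also fails if it takes over 48 s, if anything falls off the work surface, if the arm or the gripper's body presses on something with over 40 N, if the wrist force passes 120 N, or if a joint passes its speed limit or range.

### The arm

A 6-joint arm with a two-finger parallel gripper is mounted at the origin on the work surface. World frame = base frame: x ahead of the robot, y to its left, z up, the work surface at z = 0. Lengths are in mm, angles in rad, forces in N, time in s.
With the tool pointing down it reaches from about 375 to 925 mm from the base axis. Payload 5.7 kg.
Tool frame: the origin (TCP) lies at the centre of the arm's flange, where the gripper is bolted on; the fingertips stand 182 mm ahead of it and the grasp point (between the pads) lies 163 mm ahead of it; z points along the fingers, y is the line along which they close (so a half turn about z gives the same grasp; the last joint's range is limited). The gripper opens to 88 mm and grips with 3 to 60 N. Pads are 20 mm wide; open, the fingers measure 115 mm over their backs; the gripper's body (75 mm by 178 mm) begins 61 mm behind the grasp point.
Start: joints at [-1.257, 0.359, 1.51, -0, 1.272, -0.115], TCP at [249.455, -545.672, 404.623] pointing down, gripper open.
Joint ranges: [-2.97, 2.97], [-1.01, 2.36], [0.21, 2.38], [-0.96, 4.11], [0.2, 2.71], [-2.98, 2.98]. Speed limits (rad/s): [2.39, 2.39, 3.14, 3.14, 3.14, 3.14].

### API

Orientations are given as a rotation vector (axis times angle).
In Python, from workcell import get_state, get_image, env gives the robot as it stands.
- The arm moves only by the tool jog_arm, never from a script. Its argument "plan" is a list that holds one entry, the list of rows, each a list of 5 numbers: the closure, from -1 (fully open) to 1 (shut), so that 0 is half open, then the shift along the tool's x, y, z in mm, then the turn about the tool's z in degrees. A call has 1 to 10 rows; each row is the pose to reach, as a shift and turn from the pose commanded when the call began, along the tool's axes at that moment; what a row does not reach only later rows make up. A row lasts 1/8 s, in which the tool goes at most 62.5 mm and 10.7 degrees, less where a joint would pass 70% of its speed; a pose out of reach is approached as far as the arm can. A call with a gripper value outside its range is refused whole. The fingers move at their own pace and stop on an object; the grip force is fixed at half the most. Time passes only in rows, so rows that repeat a pose let the fingers close. It gives the time, the measured TCP pose, the force and the opening at its end, in the units of the state.
- get_state(): the state, without advancing time (a new reading comes with each control period).
- get_image(name): name is "scene" or "top" or "wrist"; returns a dict with "pixels" (384x512x3 uint8, red, green, blue), "z_map" (384x512 float32, mm along the optical axis (not along the pixel's ray), 0 where there is no reading), "vfov" (degrees; the focal length in pixels is half the picture's height over the tangent of half this angle, whatever the lens; pixels are square), "cx", "cy" (the principal point, pixels), "k1" (the pictures are not rectified: a ray, as slopes to the right and down, at radius r is drawn at 1 + k1 r^2 times it, then the intrinsics apply), "T" (4x4, takes a point from camera to world coordinates); the wrist camera has in their place "tool_from_camera" (4x4, takes a point from camera to tool coordinates, whose origin is the TCP and whose axes are the flange's). Camera axes: x right, y down, z forward; pixel columns grow to the right and rows downward; lengths in mm; the calibration is good to about 2 mm. A picture is of the moment at which its call begins: read the wrist's pose just before it.
- env.sign_off(): hands the job in, once; it reports no verdict.
The state is a dict: "time": time; "qpos": joint angles; "joint_velocities": joint speeds; "joint_efforts": joint torques, N m; "position": TCP position; "tool_rot": TCP orientation; "contact_force": force on the tool from outside, world axes, zero at the start; "torque": the same for the moment, N m; "width": finger opening in mm.
Only numpy, scipy, OpenCV 4.12 (cv2) and the standard library are available. Lean on these libraries where they do the work, as an engineer would, in place of code of your own. Each camera call takes 0.05 s, during which the arm holds its last target. There are 200 camera calls.

## Working session

There is one attempt and no reset: what is moved stays moved. The work goes in short steps, Python scripts to look and compute and a tool call to move; the robot and the scene stay as the last step left them, time stands still between calls to the robot, and variables do not carry over. Pictures are saved under pics/ and viewed, on a budget of 10 in all, crops included, one or two more only if the job needs it, and the job is handed in when it is done.

Besides the shell and the picture viewer there is one more tool, called after ">>>" as name([rows], argument=value, ...), one row to a line, values as JSON. jog_arm: Moves the arm, as the interface text tells. Its arguments: {"type":"object","properties":{"plan":{"type":"array","items":{"type":"array","items":{"type":"array","items":{"type":"number"}}}}},"required":["plan"]}

```bash
ls; mkdir -p pics
cat > h.py <<'E'
import numpy as np, cv2
from workcell import get_state,get_image,env
from scipy.spatial.transform import Rotation as R
def cam(n):
    s=get_state(); im=get_image(n)
    if 'T' in im: T=np.array(im['T'])
    else:
        W=np.eye(4); W[:3,:3]=R.from_rotvec(s['tool_rot']).as_matrix(); W[:3,3]=s['position']; T=W@np.array(im['tool_from_camera'])
    im['W']=T; f=192/np.tan(np.radians(im['vfov'])/2)
    im['K']=np.array([[f,0,im['cx']],[0,f,im['cy']],[0,0,1]]); im['D']=np.array([im['k1'],0,0,0,0.])
    return im
def cloud(im):
    v,u=np.mgrid[:384,:512]
    p=cv2.undistortPoints(np.stack([u,v],-1).reshape(-1,1,2).astype(float),im['K'],im['D']).reshape(384,512,2)
    z=im['z_map']; P=np.dstack([p*z[...,None],z])
    P=P@im['W'][:3,:3].T+im['W'][:3,3]; P[z==0]=np.nan
    return P
def save(im,n,crop=None,k=1):
    a=im['pixels'][...,::-1]
    if crop: a=a[crop[1]:crop[3],crop[0]:crop[2]]
    cv2.imwrite('pics/'+n,cv2.resize(a,None,fx=k,fy=k,interpolation=cv2.INTER_CUBIC))
E
python3 - <<'E'
from h import *
s=get_state(); print(s); print(R.from_rotvec(s['tool_rot']).as_matrix().round(3))
a=cam('scene');b=cam('top')
np.savez('v1.npz',top=cloud(b),scene=cloud(a))
save(a,'s1.png',None,1.5);save(b,'t1.png',None,1.5)
E
```

```text
pics
{'time': 0.0, 'qpos': array([-1.25711275e+00,  3.59509436e-01,  1.51143073e+00, -4.33849662e-05,
        1.27249419e+00, -1.15102831e-01]), 'joint_velocities': array([-1.00643382e-03, -1.00305499e-03,  5.77844195e-04,  2.03998678e-03,
       -3.85748016e-04, -4.58558607e-05]), 'joint_efforts': array([ 6.86185103e-04, -5.15363073e+01, -2.70723546e+01,  6.79811742e-02,
        3.52192449e-02, -1.49368325e-04]), 'position': array([ 249.33261887, -545.34553612,  403.80729573]), 'tool_rot': array([-3.06787705e+00, -6.68018762e-01,  3.51365772e-04]), 'contact_force': array([ 1.17743484,  0.19970409, -1.29683509]), 'torque': array([-0.04275035, -0.0227908 , -0.01870976]), 'width': 87.99423001339088}
[[ 0.909  0.416 -0.001]
 [ 0.416 -0.909  0.002]
 [ 0.    -0.002 -1.   ]]
```

View pics/s1.png

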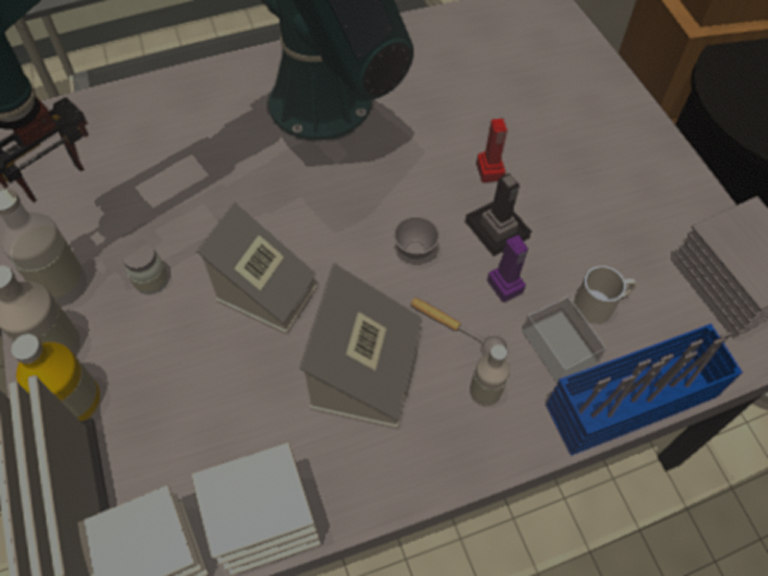

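View pics/t1.png

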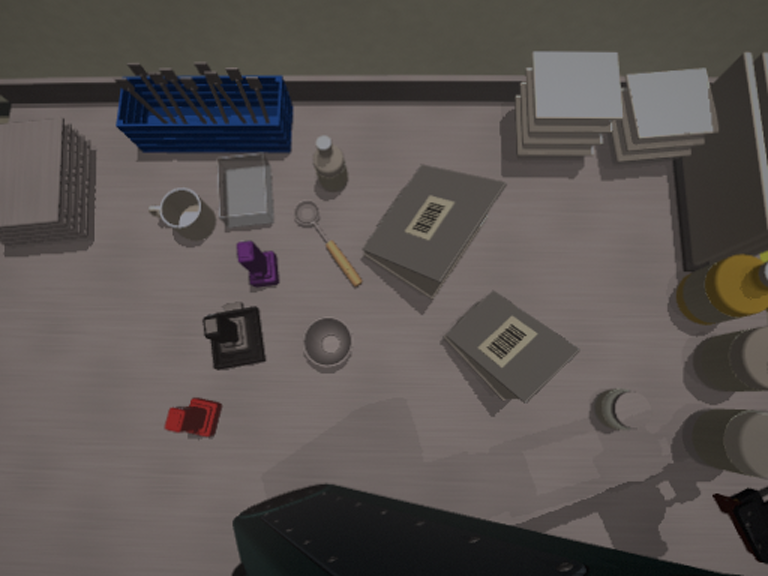

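Scene (1.5x pixels): the grey/black scanner in the black tray is at scene (505,205) / top (230,335). The red one (top (195,417)) and the purple one (top (258,265)) are look-alikes standing on the bare table, so I leave them. Of the two bins, the one at top (510,345) is smaller, which fits narrow; the wide one is at top (435,225). The jog interface can't tilt the tool, so I'll pivot the scanner in the grip by pressing its nose against a tray wall. Next I measure.

Run:
```python
from h import *
d=np.load('v1.npz');t=d['top'];
b=cam('top');save(b,'t2.png',(120,150,400,300),2.8)
def pts(x0,y0,x1,y1):
    return t[int(y0/1.5):int(y1/1.5),int(x0/1.5):int(x1/1.5)].reshape(-1,3)
P=pts(180,290,280,385);P=P[~np.isnan(P[:,0])]
def rect(n,Q):
    r=cv2.minAreaRect(Q[:,:2].astype(np.float32)); print(n,len(Q),r,Q[:,2].min().round(),Q[:,2].max().round(), Q.mean(0).round(1))
for lo,hi in((12,60),(20,36),(38,50),(60,200),(140,200)): 
    Q=P[(P[:,2]>lo)&(P[:,2]<hi)]; 
    if len(Q)>5: rect((lo,hi),Q)
print(np.histogram(P[:,2],bins=np.arange(-5,180,5)))
for n,bx in(('red',(150,385,230,445)),('purple',(230,235,285,290)),('pan',(300,315,357,372)),('mug',(140,180,210,250)),('jar',(590,380,655,435)),('spoon',(290,195,365,292)),('tub',(215,150,275,232))):
    Q=pts(*bx);Q=Q[Q[:,2]>8];rect(n,Q)
for n,bx in(('narrow',(435,285,585,408)),('wide',(358,160,510,305))):
    Q=pts(*bx);Q=Q[Q[:,2]>25];rect(n,Q)
    # plane fit
    c=np.median(Q,0);
    for _ in range(8):
        u,s,v=np.linalg.svd(Q-Q.mean(0),full_matrices=False);nn=v[2]*np.sign(v[2,2]);e=(Q-Q.mean(0))@nn;Q=Q[abs(e)<max(4,1.5*e.std())]
    print(n,'normal',nn.round(3),'tilt',np.degrees(np.arccos(nn[2])),'yaw',np.degrees(np.arctan2(nn[1],nn[0])),len(Q));rect(n,Q)
# label
px=b['pixels'].astype(int)
m=(px.min(2)>120); m[:int(285/1.5)]=0;m[int(408/1.5):]=0;m[:,:int(470/1.5)]=0;m[:,int(545/1.5):]=0
v,u=np.nonzero(m);r=cv2.minAreaRect(np.stack([u,v],1).astype(np.float32));print('label px',r,m.sum());L=t[m];print(np.nanmean(L,0));rect('label',L[~np.isnan(L[:,0])])
c=np.array(r[0]).round().astype(int);print(t[c[1],c[0]])
```

```text
(12, 60) 661 ((469.84857177734375, 228.44003295898438), (114.99878692626953, 91.60337829589844), 11.201029777526855) 12.0 60.0 [464.9 217.1  29.1]
(20, 36) 292 ((466.9700622558594, 227.85792541503906), (109.11163330078125, 91.60263061523438), 11.185302734375) 20.0 36.0 [458.1 215.3  23.7]
(38, 50) 139 ((465.58905029296875, 225.25692749023438), (59.37662887573242, 50.51994323730469), 10.2386474609375) 38.0 50.0 [460.6 214.2  42.6]
(60, 200) 379 ((463.3052062988281, 225.19020080566406), (44.16477966308594, 30.21727752685547), 10.678202629089355) 60.0 159.0 [462.9 219.6 127. ]
(140, 200) 197 ((466.42626953125, 226.02020263671875), (37.72313690185547, 29.74262046813965), 10.678200721740723) 140.0 159.0 [465.2 223.7 152.7]
(array([1877,  881,  244,  109,  115,  243,   30,   17,   33,   94,   23,
         48,   17,    6,   14,   17,   16,   11,   10,    9,    8,   12,
         13,   11,   12,   10,   12,   11,   10,   12,   26,  105,   54,
          0,    0,    0]), array([ -5,   0,   5,  10,  15,  20,  25,  30,  35,  40,  45,  50,  55,
        60,  65,  70,  75,  80,  85,  90,  95, 100, 1
[... 1325 characters left out ...]
743621826172), (162.3026885986328, 118.99022674560547), 43.60676574707031) 41.0 171.0 [ 448.4 -249.6  113.4]
wide 4577 ((633.6314697265625, -165.6910400390625), (275.3025817871094, 198.9458770751953), 57.12602615356445) 25.0 171.0 [ 649.6 -124.3  109.4]
wide normal [0.334 0.515 0.789] tilt 37.8904361657317 yaw 57.03054582294043 4152
wide 4152 ((664.4484252929688, -118.25597381591797), (162.06797790527344, 198.93394470214844), 56.96219253540039) 41.0 171.0 [ 658.4 -122.9  113.6]
label px ((0.0, 0.0), (0.0, 0.0), 0.0) 0
[nan nan nan]<stdin>:25: RuntimeWarning: Mean of empty slice
Traceback (most recent call last):
ValueError: zero-size array to reduction operation minimum which has no identity
```

View pics/t2.png

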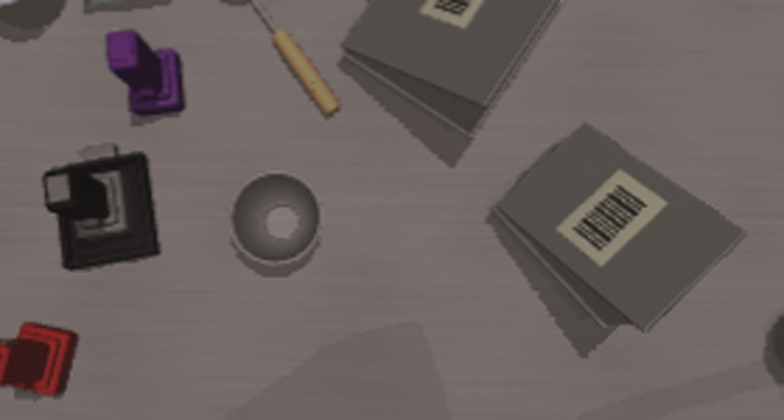

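>>> jog_arm([
  [[-1, 44, -40, -5, 1.4], [-1, 88, -80, -10, 2.8], [-1, 131, -120, -15, 4.2], [-1, 175, -160, -20, 5.6], [-1, 219, -200, -20, 7], [-1, 262, -240, -20, 8.4], [-1, 306, -280, -20, 9.8], [-1, 350, -320, -20, 11.2], [-1, 394, -360, -20, 12.6], [-1, 437, -400, -20, 14]],
])

```text
time: 1.4
position: [481.0, 1.8, 424.7]
tool_rot: [3.128, 0.288, 0.0]
contact_force: [0.5, -0.2, -0.7]
width: 87.7
```

```bash
cat > st.py <<'E'
from h import *
def go(x,y,z,yaw=None):
    s=get_state();M=R.from_rotvec(s['tool_rot']).as_matrix();d=np.array([x,y,z])-s['position']
    y0=np.degrees(np.arctan2(M[1,0],M[0,0]))
    print('t',s['time'],'pos',s['position'].round(1),'yaw',y0.round(1),'F',s['contact_force'].round(1),'w',s['width'].round(1),'q',s['qpos'].round(2))
    print('shift tool',(M.T@d).round(1),'turn', None if yaw is None else round((y0-yaw+180)%360-180,1))
E
python3 - <<'E'
from st import *
go(466,226,385,10.7)
d=np.load('v1.npz');t=d['top'];print('label',t[226:230,337:341].reshape(-1,3).mean(0))
E
```

```text
Traceback (most recent call last):
  File "st.py", line 5, in go
    print('t',s['time'],'pos',s['position'].round(1),'yaw',y0.round(1),'F',s['contact_force'].round(1),'w',s['width'].round(1),'q',s['qpos'].round(2))
                                                                                                           ^^^^^^^^^^^^^^^^
AttributeError: 'float' object has no attribute 'round'
```

>>> jog_arm([
  [[-1, 5, -45, 5, 0], [-1, 11, -95, 10, 0], [-1, 17, -145, 15, 0], [-1, 22, -195, 20, 0], [-1, 26, -223, 25, 0], [-1, 26, -223, 25, 0], [-1, 26, -223, 25, 0]],
])

```text
time: 2.28
position: [465.2, 223.2, 399.6]
tool_rot: [3.128, 0.29, -0.001]
contact_force: [0.7, -0.6, -0.8]
width: 87.9
```

```bash
sed -i "s/s\['width'\].round(1)/round(s['width'],1)/" st.py
python3 - <<'E'
from st import *
go(466,226,276,10.7)
d=np.load('v1.npz');t=d['top'];print('label',t[226:230,337:341].reshape(-1,3).mean(0))
w=cam('wrist');save(w,'w1.png',None,1.2);P=cloud(w).reshape(-1,3);P=P[~np.isnan(P[:,0])];P=P[np.hypot(P[:,0]-466,P[:,1]-226)<75]
for lo,hi in((20,27),(40,48),(150,158)):
    Q=P[(P[:,2]>lo)&(P[:,2]<hi)]
    if len(Q)>20: print(lo,len(Q),cv2.minAreaRect(Q[:,:2].astype(np.float32)),np.median(Q[:,2]))
E
```

```text
t 2.275 pos [465.2 223.2 399.6] yaw 10.6 F [ 0.7 -0.6 -0.8] w 87.9 q [ 0.31  0.24  1.7  -0.    1.2   1.7 ]
shift tool [  1.4  -2.7 123.6] turn -0.1
label [ 452.65334055 -247.10739337  110.62379979]
20 1810 ((464.00048828125, 229.79440307617188), (99.51399230957031, 90.07814025878906), 11.050256729125977) 23.941815914660822
40 835 ((467.86871337890625, 228.4305419921875), (59.067073822021484, 49.63026428222656), 9.270155906677246) 43.254370516602194
150 1920 ((467.717529296875, 229.03326416015625), (37.41103744506836, 27.482999801635742), 10.89471435546875) 155.20696594965074
```

View pics/w1.png

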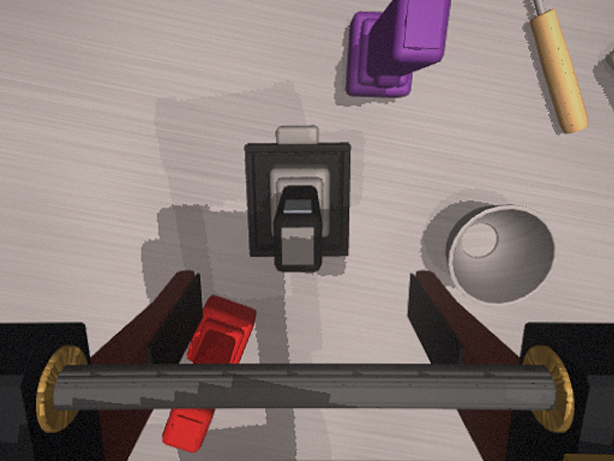

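The wrist view shows the scanner in the tray at (298,200), red at (210,370) and purple at (400,50), with both clear of the fingers. I descend and grip.

>>> jog_arm([
  [[-1, 4, -5, 20, 0], [-1, 4, -5, 50, 0], [-1, 4, -5, 80, 0], [-1, 4, -5, 108, 0], [-1, 4, -5, 124, 0], [-1, 4, -5, 124, 0], [1, 4, -5, 124, 0], [1, 4, -5, 124, 0], [1, 4, -5, 124, 0], [1, 4, -5, 124, 0]],
])

```text
time: 3.58
position: [468.3, 229.5, 276.1]
tool_rot: [-3.128, -0.29, -0.001]
contact_force: [0.3, 0.8, 0.0]
width: 51.4
```

>>> jog_arm([
  [[1, 0, 0, 0, 0], [1, 0, 0, 0, 0], [1, 0, 0, -3, 0], [1, 0, 0, -6, 0], [1, 0, 0, -6, 0]],
])

```text
time: 4.2
position: [468.3, 229.5, 281.9]
tool_rot: [-3.128, -0.289, -0.0]
contact_force: [-0.8, 1.4, -2.7]
width: 27.8
```

>>> jog_arm([
  [[1, 5, 0, 0, 0], [1, 10, 0, 0, 0], [1, 18, 0, -2, 0], [1, 27, 0, -3, 0], [1, 36, 0, -4, 0], [1, 44, 0, -4, 0], [1, 52, 0, -3, 0], [1, 52, 0, -3, 0]],
])

```text
time: 5.2
position: [518.7, 238.8, 284.0]
tool_rot: [3.128, 0.289, -0.006]
contact_force: [-4.7, -0.3, -0.8]
width: 27.9
```

```bash
cat > tilt.py <<'E'
from st import *
# handle/nose points in tool-grip frame from scene + top + wrist depth
def cl(names=('scene','top','wrist')):
    s=get_state();M=R.from_rotvec(s['tool_rot']).as_matrix();p=s['position']
    out={}
    for n in names:
        c=cam(n);P=cloud(c);out[n]=((P-p)@M-np.array([0,0,163]),c)
    return out
E
python3 - <<'E'
from tilt import *
go(466,226,276)
o=cl()
for n,(Q,c) in o.items():
    m=(abs(Q[...,1])<32)&(abs(Q[...,0])<110)&(Q[...,2]>-50)&(Q[...,2]<95)
    q=Q[m];print(n,len(q))
    for lo in range(-50,95,12):
        k=q[(q[:,2]>lo)&(q[:,2]<lo+12)]
        if len(k)>10: print(lo,len(k),'x',np.percentile(k[:,0],[2,50,98]).round(),'y',np.percentile(k[:,1],[2,98]).round())
save(o['scene'][1],'s2.png',(240,60,440,210),3.5)
E
```

```text
t 5.2 pos [518.7 238.8 284. ] yaw 10.6 F [-4.7 -0.3 -0.8] w 27.9 q [0.31 0.45 1.7  0.   0.99 1.7 ]
shift tool [-54.1   3.    8.2] turn None
scene 443
-38 21 x [-5. 12. 16.] y [-25.  27.]
-26 31 x [ 1. 12. 14.] y [-22.  26.]
-14 30 x [-5. 10. 14.] y [-23.  24.]
-2 38 x [-8.  6. 13.] y [-23.  24.]
10 34 x [-10.   6.  12.] y [-23.  23.]
34 12 x [-20. -12.  -6.] y [-4. 15.]
46 42 x [-49. -22.  -9.] y [-2. 20.]
58 100 x [-60. -28.  -6.] y [-16.  27.]
70 78 x [-61. -11.  -5.] y [-22.  26.]
82 40 x [-64. -24.  -5.] y [-18.  27.]
top 588
-50 13 x [-23. -13. -12.] y [-21.   2.]
-38 18 x [-28. -25. -14.] y [-13.  11.]
-26 25 x [-29. -28. -24.] y [-9. 15.]
-14 28 x [-33. -30. -14.] y [-11.  20.]
-2 40 x [-37. -33.  -9.] y [-10.  23.]
10 37 x [-40. -37. -11.] y [-9. 22.]
22 59 x [-50. -42. -14.] y [-9. 15.]
34 39 x [-53. -43. -16.] y [-4. 16.]
46 92 x [-62. -50. -17.] y [-18.  21.]
58 139 x [-66. -56. -13.] y [-20.  27.]
70 66 x [-70. -66.  -8.] y [-19.  27.]
82 29 x [-70. -50. -14.] y [-19.  27.]
wrist 12466
-50 4884 x [-17.  -6.  13.] y [-19.  17.]
-38 2377 x [ 7. 13. 16.] y [-22.  20.]
-26 1214 x [ 8. 12. 14.] y [-25.  22.]
-14 894 x [ 4. 11. 13.] y [-23.  21.]
-2 656 x [ 1. 12. 13.] y [-23.  21.]
10 527 x [-2.  6. 13.] y [-23.  21.]
22 140 x [-5. -3. -1.] y [-13.  11.]
34 124 x [-9. -6. -5.] y [-13.  11.]
46 261 x [-21. -11.  -8.] y [-18.  16.]
58 586 x [-14.  -9.  -8.] y [-18.  16.]
70 738 x [-10.  -6.  -4.] y [-23.  21.]
82 61 x [-8. -7. -7.] y [-21.  20.]
```

View pics/s2.png

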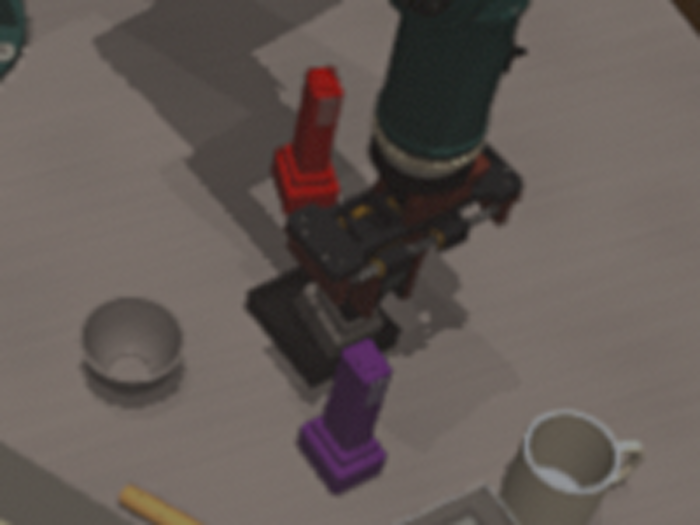

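The scene crop shows the nose caught on the tray wall and the scanner leaning. The numbers say about 18° of tilt and 13 mm of backward shift of the handle, so the pivot isn't at the pads. I'll check the wrist view.

Run:
```python
from tilt import *
o=cl(('wrist',));Q,c=o['wrist'];save(c,'w2.png',None,1.3)
for u in (225,240,250,260,275):
    print(u,[tuple(Q[v,u].round().astype(int)) for v in range(180,340,10)])
```

```text
225 [(np.int64(10), np.int64(-23), np.int64(120)), (np.int64(2), np.int64(-24), np.int64(120)), (np.int64(-5), np.int64(-23), np.int64(116)), (np.int64(-7), np.int64(-22), np.int64(97)), (np.int64(-5), np.int64(-20), np.int64(73)), (np.int64(11), np.int64(-15), np.int64(15)), (np.int64(7), np.int64(-15), np.int64(12)), (np.int64(2), np.int64(-15), np.int64(11)), (np.int64(6), np.int64(-14), np.int64(-6)), (np.int64(13), np.int64(-12), np.int64(-28)), (np.int64(13), np.int64(-11), np.int64(-36)), (np.int64(11), np.int64(-11), np.int64(-39)), (np.int64(8), np.int64(-11), np.int64(-40)), (np.int64(29), np.int64(-7), np.int64(-76)), (np.int64(28), np.int64(-7), np.int64(-78)), (np.int64(26), np.int64(-7), np.int64(-79))]
240 [(np.int64(10), np.int64(-12), np.int64(122)), (np.int64(7), np.int64(-11), np.int64(103)), (np.int64(-1), np.int64(-11), np.int64(103)), (np.int64(-6), np.int64(-11), np.int64(96)), (np.int64(-5), np.int64(-10), np.int64(73)), (np.int64(-8), np.int64(-10), np.int64(62)), (np.int64(-9), np.int64(-9), np.int64(47)), (np.int64(2), np.int64(-8), np.int64(11)), (np.int64
[... 1775 characters left out ...]
.int64(10), np.int64(16), np.int64(121)), (np.int64(7), np.int64(15), np.int64(103)), (np.int64(-1), np.int64(15), np.int64(105)), (np.int64(-7), np.int64(15), np.int64(97)), (np.int64(-5), np.int64(13), np.int64(73)), (np.int64(-8), np.int64(13), np.int64(62)), (np.int64(-13), np.int64(12), np.int64(57)), (np.int64(0), np.int64(10), np.int64(16)), (np.int64(9), np.int64(8), np.int64(-13)), (np.int64(15), np.int64(7), np.int64(-33)), (np.int64(14), np.int64(6), np.int64(-37)), (np.int64(11), np.int64(6), np.int64(-39)), (np.int64(9), np.int64(6), np.int64(-42)), (np.int64(29), np.int64(4), np.int64(-77)), (np.int64(28), np.int64(4), np.int64(-79)), (np.int64(26), np.int64(4), np.int64(-79))]
```

View pics/w2.png

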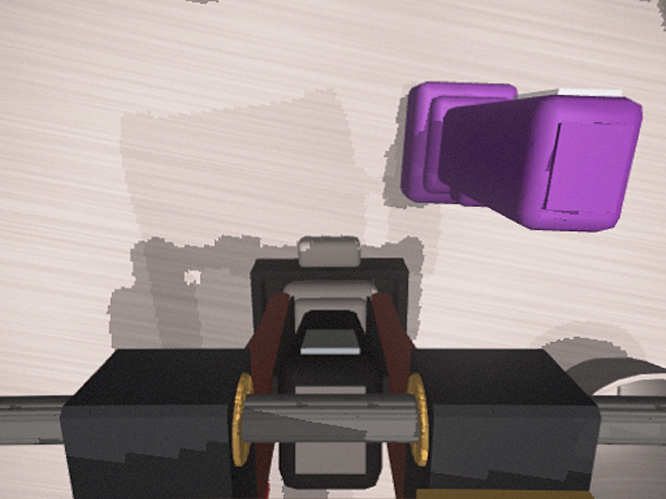

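The front face of the handle fits 17.7° of tilt about a point near the handle's top, not the pad centre. Gripping near the top should therefore tilt it cleanly. I'll ease the nose onto the tray floor, loosen gently so it settles upright, and regrip higher.

>>> jog_arm([
  [[1, -3, 0, 1, 0], [1, -6, 0, 3, 0], [1, -6, 0, 4, 0], [1, -6, 0, 4, 0], [0.4, -6, 0, 4, 0], [0.38, -6, 0, 4, 0], [0.36, -6, 0, 4, 0], [0.36, -6, 0, 4, 0]],
])

```text
time: 6.4
position: [513.7, 238.0, 281.0]
tool_rot: [-3.128, -0.289, -0.001]
contact_force: [0.4, -0.1, -0.6]
width: 27.9
```

```bash
cat >> tilt.py <<'E'
def front():
    go(466,226,276)
    Q=cl(('wrist',))['wrist'][0]
    m=(abs(Q[...,1])<6)&(Q[...,2]>-60)&(Q[...,2]<130)&(abs(Q[...,0])<110)
    q=Q[m]
    for lo in range(-60,130,10):
        k=q[(q[:,2]>lo)&(q[:,2]<lo+10)]
        if len(k)>5: print(lo,len(k),'x',np.percentile(k[:,0],[2,50,98]).round(1),'z',np.median(k[:,2]).round(1))
    return q
E
python3 -c "
from tilt import *
front()"
```

```text
t 6.4 pos [513.7 238.  281. ] yaw 10.6 F [ 0.4 -0.1 -0.6] w 27.9 q [0.31 0.45 1.72 0.   0.97 1.7 ]
shift tool [-49.1   3.    4.9] turn None
-40 483 x [-31.6 -29.5 -28.1] z -33.6
-30 567 x [-30.  -28.8 -27.8] z -25.1
-20 254 x [-29.4 -28.4 -27.7] z -17.4
10 165 x [-29.4 -28.7 -28. ] z 16.9
20 240 x [-29.2 -28.3 -27.3] z 25.4
30 206 x [-28.3 -27.5 -26.7] z 34.8
40 170 x [-27.7 -27.1 -26.3] z 45.1
50 165 x [-27.3 -26.7 -24.5] z 55.6
60 230 x [-26.7 -22.6 -20.7] z 62.2
70 298 x [-22.3 -16.8 -13.4] z 72.5
80 97 x [-14.  -13.4 -12.8] z 85.0
90 415 x [-13.4  -1.1  11.9] z 97.0
100 313 x [-15.1   6.2  14.5] z 101.1
110 2229 x [ 14.8  66.  108.5] z 117.9
```

The scanner stands upright again in the tray: handle face vertical, axis at about (468,229). I open, regrip 122 mm from the window, and place the pads 8 mm behind the axis to absorb the shift.

>>> jog_arm([
  [[-1, 0, 0, 0, 0], [-1, 0, 0, 0, 0], [-1, 0, 0, -7, 0], [-1, 0, 0, -14, 0], [-1, -15, 0, -14, 0], [-1, -35, 0, -14, 0], [-1, -54, 0, -14, 0], [-1, -54, 0, -14, 0], [1, -54, 0, -14, 0], [1, -54, 0, -14, 0]],
])

```text
time: 7.7
position: [461.1, 228.1, 294.8]
tool_rot: [-3.128, -0.289, -0.002]
contact_force: [-0.9, -0.3, -1.0]
width: 71.3
```

>>> jog_arm([
  [[1, 0, 0, 0, 0], [1, 0, 0, 0, 0], [1, 0, 0, 0, 0], [1, 0, 0, 0, 0], [1, 0, 0, -3, 0], [1, 0, 0, -6, 0], [1, 0, 0, -6, 0]],
])

```text
time: 8.57
position: [460.4, 228.0, 300.9]
tool_rot: [-3.128, -0.289, -0.001]
contact_force: [-0.5, 0.2, -2.9]
width: 28.2
```

```bash
python3 -c "
from tilt import *
front()"
```

```text
t 8.575 pos [460.4 228.  300.9] yaw 10.6 F [-0.5  0.2 -2.9] w 28.2 q [0.33 0.36 1.81 0.   0.97 1.71]
shift tool [ 5.1  3.  24.9] turn None
-30 2534 x [-3.5 14.8 28.9] z -24.0
-20 441 x [28.8 31.2 32. ] z -17.4
-10 203 x [31.2 31.6 32. ] z -5.3
0 171 x [31.3 31.6 32. ] z 4.8
10 67 x [29.9 30.3 31.7] z 17.6
20 122 x [29.8 30.1 30.5] z 25.1
30 102 x [29.9 30.1 30.4] z 35.2
40 89 x [29.8 30.1 30.4] z 44.5
50 81 x [29.8 30.1 30.4] z 54.8
60 64 x [29.8 30.1 30.4] z 65.2
70 188 x [29.9 31.9 34.5] z 77.4
80 202 x [34.6 37.  40.9] z 88.4
90 67 x [39.8 41.8 42.3] z 92.6
100 27 x [41.9 42.1 42.3] z 105.0
110 344 x [42.1 55.1 66.7] z 118.3
120 212 x [41.4 57.2 68. ] z 120.8
```

>>> jog_arm([
  [[1, 6, 0, 0, 0], [1, 14, 0, -1, 0], [1, 22, 0, -2, 0], [1, 30, 0, -2, 0], [1, 38, 0, -2, 0], [1, 46, 0, -2, 0], [1, 46, 0, -2, 0]],
])

```text
time: 9.5
position: [506.8, 236.6, 302.8]
tool_rot: [-3.128, -0.289, -0.003]
contact_force: [-2.0, -0.2, -2.0]
width: 27.7
```

```bash
python3 -c "
from tilt import *
front()"
```

```text
t 9.5 pos [506.8 236.6 302.8] yaw 10.6 F [-2.  -0.2 -2. ] w 27.7 q [ 0.31  0.41  1.71 -0.    1.01  1.7 ]
shift tool [-42.1   2.9  26.7] turn None
-30 1486 x [-3.4  6.3 16.6] z -22.9
-20 1092 x [13.4 21.3 26.6] z -17.0
-10 98 x [25.6 26.4 27.2] z -9.2
0 27 x [23.3 23.7 23.8] z 2.6
10 25 x [19.8 20.3 20.7] z 13.5
60 19 x [3.  3.3 4. ] z 64.0
80 134 x [-2.1  0.3  1.9] z 82.3
90 165 x [-0.1  3.   5.1] z 94.4
110 120 x [0.9 3.9 6.1] z 115.7
120 313 x [ 5.9 14.1 20.9] z 121.8
```

>>> jog_arm([
  [[1, 8, 0, 1, 0], [1, 16, 0, 3, 0], [1, 24, 0, 5, 0], [1, 32, 0, 8, 0], [1, 40, 0, 11, 0], [1, 47, 0, 14, 0], [1, 47, 0, 14, 0]],
])

```text
time: 10.42
position: [552.8, 245.2, 288.4]
tool_rot: [-3.128, -0.289, -0.003]
contact_force: [-0.7, 0.6, -1.8]
width: 27.9
```

```bash
python3 -c "
from tilt import *
front()"
```

```text
t 10.425 pos [552.8 245.2 288.4] yaw 10.6 F [-0.7  0.6 -1.8] w 27.9 q [0.3  0.49 1.62 0.   1.03 1.69]
shift tool [-88.9   3.   12.3] turn None
-30 905 x [-2.6  2.4  7.6] z -23.4
-20 1015 x [ 6.6 12.4 17.6] z -15.8
-10 329 x [16.7 18.8 19.6] z -7.5
50 50 x [-87.  -84.8 -83.3] z 54.2
110 45 x [-26.3 -25.9 -25.4] z 116.2
120 2790 x [-24.7  48.7 107.6] z 125.4
```

>>> jog_arm([
  [[1, -3, 0, -8, 0], [1, -5, 0, -25, 0], [1, -5, 0, -60, 0], [1, -5, 0, -100, 0], [1, -5, 0, -130, 0], [1, -5, 0, -142, 0], [1, -5, 0, -142, 0]],
])

```text
time: 11.35
position: [546.9, 244.1, 431.7]
tool_rot: [-3.128, -0.289, -0.003]
contact_force: [-0.5, 0.5, -3.2]
width: 28.1
```

```bash
cat > fit.py <<'E'
from tilt import *
def fit():
    go(541,-162,430)
    o=cl()
    for n,(Q,c) in o.items():
        m=(abs(Q[...,1])<40)&(abs(Q[...,0])<130)&(Q[...,2]>-60)&(Q[...,2]<140)
        q=Q[m]; np.save(n+'.npy',q)
        # local normals from z-map grid
        dx=np.gradient(Q,axis=1);dy=np.gradient(Q,axis=0);N=np.cross(dx,dy);N/=np.linalg.norm(N,axis=2,keepdims=True)
        cc=m&(abs(N[...,1])<.25)
        a=np.degrees(np.arctan2(N[...,2],N[...,0]))%180
        h,e=np.histogram(a[cc],bins=np.arange(0,181,6)); top=np.argsort(h)[::-1][:5]
        print(n,len(q),[(int(e[i]),int(h[i]),np.median(q_:=Q[cc&(a>=e[i])&(a<e[i+1])],axis=0).round(0)) for i in top])
    return o
E
python3 - <<'E'
from fit import *
o=fit()
# window/top plane via wrist: top face
Q=o['wrist'][0];m=(abs(Q[...,1])<8)&(Q[...,2]>-24)&(Q[...,2]<-12)&(Q[...,0]<18)&(Q[...,0]>-5);q=Q[m]
print('topface',len(q),np.degrees(np.arctan(np.polyfit(q[:,0],q[:,2],1)[0])),q.min(0),q.max(0))
save(o['scene'][1],'s3.png',(240,0,440,210),3.0)
E
```

```text
t 11.35 pos [546.9 244.1 431.7] yaw 10.6 F [-0.5  0.5 -3.2] w 28.1 q [0.3  0.33 1.48 0.   1.33 1.69]
shift tool [-80.3 398.2   1.4] turn None
scene 648 [(6, 10, array([10., -2., -6.])), (18, 10, array([ -2., -11., -24.])), (168, 9, array([ 12.,   9., -26.])), (12, 8, array([-24.,   8.,  51.])), (0, 7, array([ 12.,  21., -16.]))]
top 1164 [(24, 51, array([-52.,   1.,  32.])), (36, 37, array([-77.,   6.,  53.])), (30, 36, array([-51.,   3.,  29.])), (42, 29, array([-55.,  -1.,  34.])), (18, 25, array([-55.,   2.,  34.]))]
wrist 9583 [(6, 340, array([ 11.,   1., -12.])), (0, 335, array([11., -2., -9.])), (174, 239, array([ 11.,  -2., -14.])), (36, 147, array([-86.,  -0.,  56.])), (168, 143, array([ 11.,  -1., -14.]))]
topface 2155 34.70906916965796 [ -4.26740807  -7.99278633 -23.993206  ] [ 16.11646362   7.99467286 -12.0009866 ]
```

View pics/s3.png

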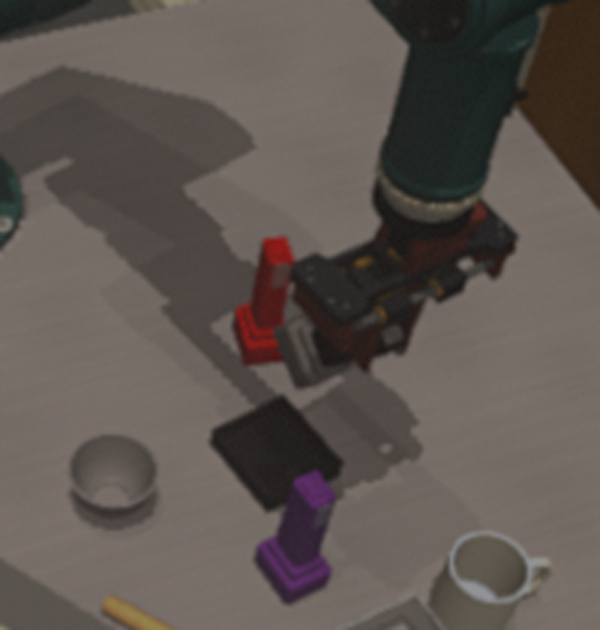

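The scene shows the scanner lifted clear of the tray, tilted and held, with red and purple untouched. I'll fit the tilt from the top camera's view of the handle's back.

Run:
```python
import numpy as np
q=np.load('top.npy');q=q[abs(q[:,1]-1)<10];q=q[np.argsort(q[:,2])]
for lo in range(-60,140,8):
    k=q[(q[:,2]>=lo)&(q[:,2]<lo+8)]
    if len(k)>3: print(lo,len(k),np.percentile(k[:,0],[5,50,95]).round(1))
h=q[(q[:,2]>0)&(q[:,2]<48)&(q[:,0]<-20)]
w=np.ones(len(h),bool)
for _ in range(6):
    p=np.polyfit(h[w,2],h[w,0],1);r=h[:,0]-np.polyval(p,h[:,2]);w=abs(r)<2
print('back face',p,np.degrees(np.arctan(-p[0])),w.sum())
q=np.load('wrist.npy');q=q[abs(q[:,1])<8]
for lo in range(-30,0,3):
    k=q[(q[:,2]>=lo)&(q[:,2]<lo+3)]
    if len(k)>3: print(lo,len(k),np.percentile(k[:,0],[5,50,95]).round(1))
```

```text
-20 14 [-21.5 -19.4 -16.7]
-12 40 [-27.  -23.5 -19.9]
-4 36 [-32.7 -29.5 -25.8]
4 39 [-38.5 -35.5 -32.3]
12 35 [-45.  -41.7 -39. ]
20 35 [-50.9 -48.3 -45. ]
28 56 [-64.6 -56.7 -51.4]
36 37 [-71.8 -67.5 -57.1]
44 27 [-76.5 -73.7 -66.8]
52 68 [-91.6 -83.8 -74.4]
60 34 [-98.3 -94.2 -81.2]
68 25 [-103.9 -100.6  -97.7]
76 10 [-105.3 -104.4 -102.5]
back face [ -0.81208843 -29.41072967] 39.0796516862157 141
-27 37 [-2.9 -1.2 -0. ]
-24 643 [-3.6 -0.4  2.5]
-21 536 [1.3 4.  6.5]
-18 502 [ 5.4  8.  10.3]
-15 474 [ 9.5 11.8 14.5]
-12 275 [12.8 14.9 15.9]
-9 273 [15.4 16.6 17.8]
-6 144 [17.  18.  18.5]
-3 100 [17.3 17.9 18.5]
```

>>> jog_arm([
  [[1, -4, 25, -15, -2], [1, -12, 70, -30, -6], [1, -20, 120, -45, -11], [1, -28, 170, -50, -16], [1, -36, 220, -50, -21], [1, -43, 270, -50, -26], [1, -51, 318, -50, -30], [1, -57, 358, -45, -33], [1, -61, 382, -40, -33], [1, -62, 387, -40, -33]],
])

```text
time: 12.75
position: [556.6, -149.0, 468.7]
tool_rot: [-2.916, -1.162, 0.004]
contact_force: [-0.1, 0.7, -1.6]
width: 27.7
```

Run:
```python
from st import *
go(557,-148,448,43.4)
for n,box in (('scene',(125,145,200,205)),('top',(310,205,365,250))):
    c=cam(n);P=cloud(c);px=c['pixels'].astype(int);x0,y0,x1,y1=box
    sub=px[y0:y1,x0:x1];sat=sub.max(2)-sub.min(2);val=sub.max(2);print(n,np.percentile(val,[5,50,95]))
    m=(val>np.percentile(val,50)*1.5)&(val>120 if n=='scene' else True)
    m=cv2.morphologyEx(m.astype(np.uint8),cv2.MORPH_CLOSE,np.ones((5,5)))
    k,l,s,ce=cv2.connectedComponentsWithStats(m);i=1+np.argmax(s[1:,4]);Q=P[y0:y1,x0:x1][l==i];Q=Q[~np.isnan(Q[:,0])]
    print(s[i],ce[i]+[x0,y0]);r=cv2.minAreaRect(Q[:,:2].astype(np.float32));print(r,Q.mean(0))
save(cam('scene'),'s4.png',(110,60,350,260),3)
```

```text
t 12.75 pos [ 556.6 -149.   468.7] yaw 43.4 F [-0.1  0.7 -1.6] w 27.7 q [-0.38  0.27  1.47  0.    1.4   0.43]
shift tool [ 1.  -0.4 20.7] turn 0.0
scene [ 48.  92. 134.]
[ 32  13  30  34 204] [170.1127451  176.92647059]
((455.9036560058594, -245.18211364746094), (47.32490539550781, 75.44464111328125), 42.73750686645508) [ 461.7942927  -252.46669362  109.11308124]
top [ 41.  91. 155.]
[  8   9  20  25 180] [327.52222222 227.76666667]
((457.7650146484375, -232.32827758789062), (27.824453353881836, 65.66869354248047), 45.059959411621094) [ 453.04282003 -222.73146232   97.75166714]
```

View pics/s4.png

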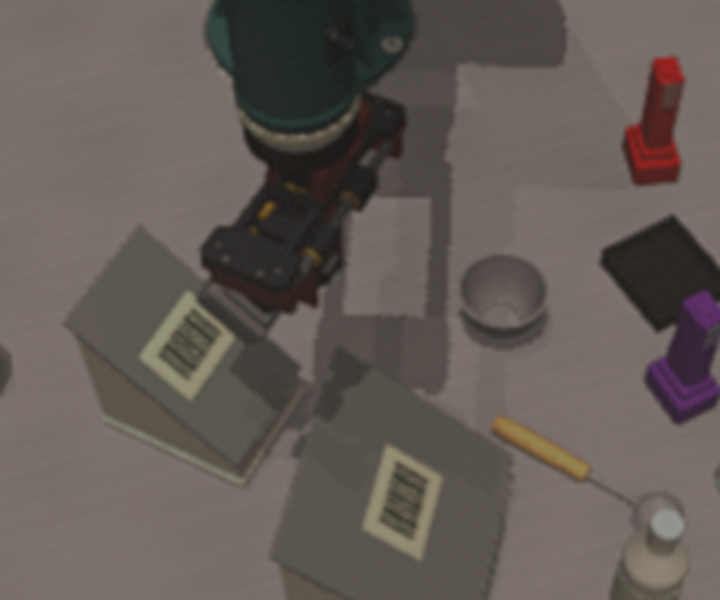

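The scene view shows the scanner over the narrow bin (paper at crop (190,345)), nose facing the label and tilt held; the scene camera puts the label centre at (456,-245). I lower onto the reading pose.

>>> jog_arm([
  [[1, 2, 0, 8, 0], [1, 2, 0, 16, 0], [1, 2, 0, 21, 0], [1, 2, 0, 21, 0]],
])

```text
time: 13.4
position: [558.2, -146.0, 449.0]
tool_rot: [-2.916, -1.166, 0.001]
contact_force: [-0.5, 0.3, -2.8]
width: 28.1
```

Run:
```python
from tilt import *
go(558.5,-147.5,448,43.4)
s=get_state();M=R.from_rotvec(s['tool_rot']).as_matrix()
o=cl()
q=o['wrist'][0].reshape(-1,3);q=q[(abs(q[:,1])<8)&(q[:,0]>-6)&(q[:,0]<14)&(q[:,2]>-30)&(q[:,2]<-10)];p=np.polyfit(q[:,0],q[:,2],1);print('top face',np.degrees(np.arctan(p[0])),p)
for n in('top','scene'):
    q=o[n][0].reshape(-1,3);q=q[(abs(q[:,1]-1)<30)&(q[:,2]>-20)&(q[:,2]<140)&(q[:,0]<-10)&(q[:,0]>-140)]
    for lo in range(-20,125,8):
        k=q[(q[:,2]>=lo)&(q[:,2]<lo+8)]
        if len(k)>3: print(n,lo,len(k),np.percentile(k[:,0],[5,50,95]).round(1),np.percentile(k[:,1],[5,95]).round(1))
```

```text
t 13.4 pos [ 558.2 -146.   449. ] yaw 43.6 F [-0.5  0.3 -2.8] w 28.1 q [-0.38  0.29  1.5   0.    1.35  0.43]
shift tool [-0.8  1.3  1. ] turn 0.2
top face 34.75435705212889 [  0.69383733 -25.87687994]
top -12 4 [-24.3 -23.6 -22.7] [ 7.9 12.1]
top -4 37 [-32.7 -29.5 -26.8] [-12.8  10.3]
top 4 45 [-39.  -34.9 -30.5] [-13.6  10.8]
top 12 44 [-44.2 -40.6 -31. ] [-14.   10.5]
top 20 55 [-51.4 -47.  -36.6] [-14.1  11.3]
top 28 82 [-64.1 -55.1 -32.6] [-14.    9.2]
top 36 49 [-71.2 -61.3 -30.1] [-14.1   9. ]
top 44 78 [-75.5 -69.9 -35.7] [-15.4  15.3]
top 52 188 [-89.9 -81.6 -52.6] [-21.3  19. ]
top 60 109 [-96.3 -90.4 -50.2] [-24.2  21.9]
top 68 89 [-101.6  -94.4  -42.1] [-24.9   9.7]
top 76 40 [-103.4  -56.1  -44.8] [-25.1  -4.1]
top 84 20 [-82.6 -55.8 -39.9] [-25.3 -18.7]
top 92 9 [-76.3 -61.9 -50.5] [-25.2 -24.7]
top 100 6 [-68.8 -61.6 -54.5] [-25.1 -24.6]
scene 52 31 [-87.2 -78.2 -59.3] [15.1 24.5]
scene 60 69 [-92.7 -66.4 -39.2] [12.7 25.5]
scene 68 59 [-96.2 -60.5 -39.6] [13.6 26.1]
scene 76 62 [-99.  -57.1 -38.2] [10.3 26. ]
scene 84 41 [-85.6 -46.3 -38.1] [ 6.1 26. ]
scene 92 21 [-76.1 -58.4 -38.7] [20.6 25.9]
scene 100 13 [-68.  -57.1 -51. ] [22.9 26. ]
```

Tilt still about 37°, pose within 1–2 mm. I hold it.

>>> jog_arm([
  [[1, -1, 1, 1, 0], [1, -1, 1, 1, 0], [1, -1, 1, 1, 0], [1, -1, 1, 1, 0], [1, -1, 1, 1, 0], [1, -1, 1, 1, 0], [1, -1, 1, 1, 0], [1, -1, 1, 1, 0], [1, -1, 1, 1, 0], [1, -1, 1, 1, 0]],
])

```text
time: 14.8
position: [558.3, -147.7, 448.7]
tool_rot: [-2.917, -1.166, -0.0]
contact_force: [0.9, 1.0, -2.6]
width: 27.7
```

>>> jog_arm([
  [[1, 0, 0, 0, 0], [1, 0, 0, 0, 0], [1, 0, 0, 0, 0], [1, 0, 0, 0, 0], [1, 0, 0, 0, 0], [1, 0, 0, 0, 0], [1, 0, 0, 0, 0], [1, 0, 0, 0, 0], [1, 0, 0, 0, 0], [1, 0, 0, 0, 0]],
])

```text
time: 16.05
position: [558.4, -147.7, 448.7]
tool_rot: [-2.917, -1.166, -0.0]
contact_force: [0.4, 0.4, -2.8]
width: 28.2
```

>>> jog_arm([
  [[1, 0, 0, 0, 0], [1, 0, 0, 0, 0], [1, 0, 0, 0, 0], [1, 0, 0, 0, 0], [1, 0, 0, 0, 0], [1, 0, 0, 0, 0]],
])

```text
time: 16.8
position: [558.3, -147.7, 448.7]
tool_rot: [-2.917, -1.166, -0.0]
contact_force: [-0.2, 0.5, -2.6]
width: 27.6
```

Run:
```python
from tilt import *
go(558.5,-147.5,448,43.4)
c=cam('top');save(c,'t3.png',(260,130,460,280),3.5)
P=cloud(c)
# bins walls: narrow right side / sizes of free area
for (x0,x1,y0,y1) in((470,560,-480,-370),(560,650,-480,-330),(400,480,-520,-380)):
    m=(P[...,0]>x0)&(P[...,0]<x1)&(P[...,1]>y0)&(P[...,1]<y1);print(x0,y0,np.nanmax(P[m][:,2]) if m.any() else None)
```

```text
t 16.8 pos [ 558.3 -147.7  448.7] yaw 43.6 F [-0.2  0.5 -2.6] w 27.6 q [-0.38  0.29  1.5   0.    1.35  0.43]
shift tool [ 0.3 -0.1  0.7] turn 0.2
470 -480 4.29157312419477
560 -480 4.0334356760421315
400 -520 5.153120629498517
```

View pics/t3.png

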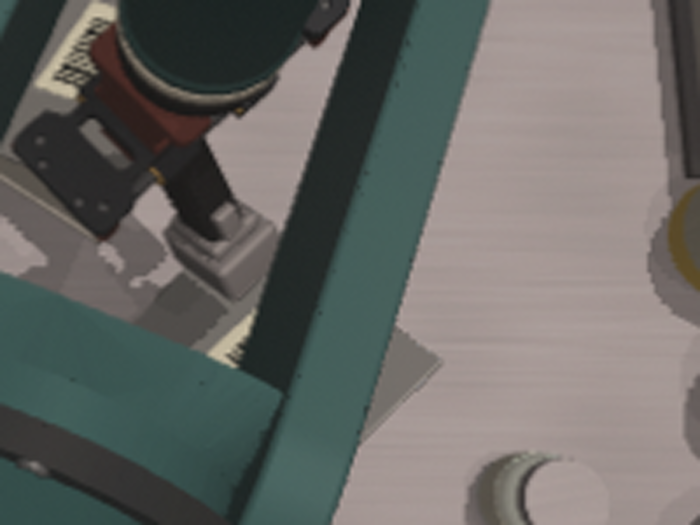

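Held over 3 s, readings steady within 0.1 mm; the top view shows the nose facing the narrow bin's label (partly hidden by the arm). The tray wall is too low to catch the raised nose edge for straightening, so I'll use the tall fixed side wall of the wide bin for that, then dock.

>>> jog_arm([
  [[1, 0, 0, -25, 0], [1, 0, -5, -50, -5], [1, 0, -15, -65, -15], [1, -1, -35, -65, -25], [1, -1, -55, -65, -35], [1, -2, -75, -65, -45], [1, -2, -95, -65, -55], [1, -2, -115, -65, -65], [1, -3, -135, -65, -75], [1, -3, -155, -65, -85]],
])

```text
time: 18.1
position: [448.7, -37.1, 513.7]
tool_rot: [-1.355, -2.834, -0.0]
contact_force: [0.9, 0.2, -2.5]
width: 28.1
```

Run:
```python
from st import *
go(449,-37,320,147)
```

```text
t 18.1 pos [448.7 -37.1 513.7] yaw 128.9 F [ 0.9  0.2 -2.5] w 28.1 q [-0.24  0.05  1.65  0.    1.45 -0.91]
shift tool [ -0.2   0.3 193.7] turn -18.1
```

>>> jog_arm([
  [[1, 0, 0, 10, -9], [1, 0, 0, 30, -18], [1, 0, 0, 70, -18], [1, 0, 0, 120, -18], [1, 0, 0, 165, -18], [1, 0, 0, 190, -18], [1, 0, 0, 194, -18], [1, 0, 0, 194, -18]],
])

```text
time: 19.1
position: [449.8, -37.6, 320.3]
tool_rot: [0.903, 3.008, 0.0]
contact_force: [0.8, -0.1, -2.2]
width: 28.4
```

Run:
```python
from tilt import *
go(449,-37,320,147)
o=cl(('scene','top'))
for n in o:
    q=o[n][0].reshape(-1,3);a=q[(abs(q[:,1])<24)&(q[:,2]>20)&(q[:,2]<145)&(q[:,0]<-10)&(q[:,0]>-170)]
    for lo in range(20,145,10):
        k=a[(a[:,2]>=lo)&(a[:,2]<lo+10)]
        if len(k)>3: print(n,lo,len(k),np.percentile(k[:,0],[2,25,50,75,98]).round())
save(o['scene'][1],'s5.png',(150,60,350,220),3.5)
```

```text
t 19.1 pos [449.8 -37.6 320.3] yaw 146.6 F [ 0.8 -0.1 -2.2] w 28.4 q [-0.24  0.25  1.92  0.    0.97 -1.22]
shift tool [1.  0.  0.3] turn -0.4
scene 20 131 [-168. -153. -132.  -49.  -24.]
scene 30 73 [-152.  -67.  -59.  -53.  -34.]
scene 40 52 [-77. -71. -66. -61. -29.]
scene 50 139 [-92. -88. -80. -74. -52.]
scene 60 73 [-102.  -96.  -93.  -90.  -51.]
scene 70 19 [-102.  -96.  -62.  -54.  -42.]
scene 80 4 [-51. -49. -46. -45. -44.]
top 20 38 [-170. -163. -158. -150. -140.]
top 50 4 [-126.  -98.  -82.  -75.  -68.]
```

View pics/s5.png

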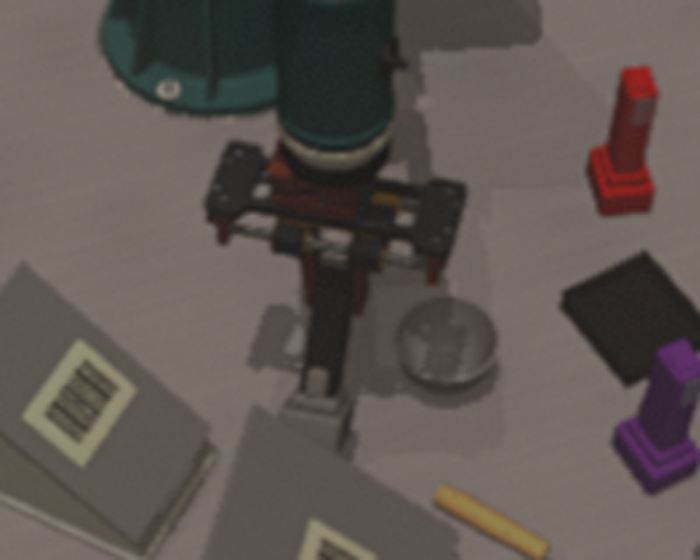

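The scene shows the nose just beside the wide bin's back corner at crop (320,420), clear of the pan. I push and raise along the arc.

>>> jog_arm([
  [[1, -10, 0, 0, 0], [1, -22, 0, 0, 0], [1, -29, 0, -7, 0], [1, -37, 0, -15, 0], [1, -44, 0, -20, 0], [1, -50, 0, -25, 0], [1, -57, 0, -30, 0], [1, -57, 0, -30, 0]],
])

```text
time: 20.2
position: [497.8, -69.4, 350.3]
tool_rot: [0.903, 3.007, -0.0]
contact_force: [-1.8, 0.0, -1.7]
width: 27.8
```

```bash
python3 -c "
from tilt import *
front()"
```

```text
t 20.2 pos [497.8 -69.4 350.3] yaw 146.6 F [-1.8  0.  -1.7] w 27.8 q [-0.28  0.28  1.78 -0.    1.08 -1.26]
shift tool [189.5 228.9  74. ] turn None
-30 1287 x [-4.1  3.9 12.6] z -22.9
-20 1139 x [10.2 18.3 23.6] z -17.2
-10 147 x [23.2 23.9 25. ] z -8.4
30 493 x [-103.2  -86.7  -71. ] z 37.2
40 340 x [-107.5  -91.1  -75.2] z 41.8
80 51 x [-7.9 -7.1 -6.5] z 83.2
90 144 x [-9.  -6.4 -4.3] z 94.2
```

>>> jog_arm([
  [[1, -8, 0, -5, 0], [1, -16, 0, -9, 0], [1, -24, 0, -13, 0], [1, -32, 0, -16, 0], [1, -40, 0, -18, 0], [1, -48, 0, -20, 0], [1, -51, 0, -21, 0], [1, -51, 0, -21, 0]],
])

```text
time: 21.25
position: [539.8, -97.2, 370.7]
tool_rot: [0.904, 3.008, -0.0]
contact_force: [-2.0, 1.6, -3.3]
width: 27.9
```

```bash
python3 -c "
from tilt import *
front()"
```

```text
t 21.25 pos [539.8 -97.2 370.7] yaw 146.6 F [-2.   1.6 -3.3] w 27.9 q [-0.3   0.32  1.66 -0.    1.16 -1.29]
shift tool [239.8 229.   94.5] turn None
-30 2426 x [-5.8 12.2 26.2] z -23.0
-20 502 x [24.7 28.3 29.8] z -16.9
-10 206 x [29.  29.4 29.8] z -5.0
0 174 x [29.  29.4 29.8] z 5.0
10 63 x [27.6 29.2 29.7] z 12.4
20 121 x [27.4 27.8 28.1] z 25.0
30 105 x [27.4 27.7 28.1] z 35.0
40 87 x [27.4 27.6 28. ] z 44.9
50 386 x [-109.3  -95.4   27.8] z 56.8
60 207 x [-109.5  -96.1   27.8] z 62.2
70 169 x [27.3 28.6 31.7] z 78.4
80 155 x [30.8 32.6 37.9] z 88.9
90 139 x [32.4 37.9 39.5] z 91.6
100 30 x [39.2 39.3 39.5] z 105.0
110 21 x [39.2 39.3 39.5] z 114.8
```

Upright again: the handle face is vertical to 0.3°, axis 9.7 mm ahead of the pads. Back off, raise, turn and carry to the tray.

>>> jog_arm([
  [[1, 10, 0, 0, 0], [1, 30, 0, -10, 3], [1, 60, 5, -30, 12], [1, 90, 25, -50, 22], [1, 120, 50, -60, 32], [1, 147, 80, -60, 42], [1, 175, 115, -60, 52], [1, 203, 150, -60, 62], [1, 230, 190, -60, 72], [1, 248, 225, -60, 82]],
])

```text
time: 22.55
position: [456.1, 229.3, 431.6]
tool_rot: [2.659, 1.671, 0.006]
contact_force: [0.6, -0.5, -3.0]
width: 27.9
```

>>> jog_arm([
  [[1, 0, 0, 0, 10], [1, 0, 0, 0, 20], [1, 0, 0, 0, 30], [1, 0, 0, 0, 40], [1, 0, 0, 0, 50], [1, 0, 0, 0, 54], [1, 0, 0, 0, 54]],
])

```text
time: 23.42
position: [456.5, 227.5, 431.3]
tool_rot: [-3.128, -0.291, -0.004]
contact_force: [-0.3, -0.3, -1.9]
width: 27.6
```

Run:
```python
from tilt import *
go(456.5,227.7,302,10.7);q=front()
c=cam('wrist');P=cloud(c).reshape(-1,3);k=P[(P[:,2]>20)&(P[:,2]<27)&(np.hypot(P[:,0]-464,P[:,1]-230)<75)];print('tray rim',len(k),cv2.minAreaRect(k[:,:2].astype(np.float32)))
```

```text
t 23.425 pos [456.5 227.5 431.3] yaw 10.6 F [-0.3 -0.3 -1.9] w 27.6 q [ 0.33  0.2   1.67 -0.    1.27  1.71]
shift tool [ -0.3  -0.2 129.3] turn -0.1
t 23.425 pos [456.5 227.5 431.3] yaw 10.6 F [-0.3 -0.3 -1.9] w 27.6 q [ 0.33  0.2   1.67 -0.    1.27  1.71]
shift tool [  8.6   3.3 155.4] turn None
-30 2408 x [-4.5 13.3 27.3] z -23.1
-20 485 x [26.7 29.4 30.8] z -17.0
-10 213 x [30.1 30.4 30.8] z -5.0
0 169 x [30.  30.4 30.8] z 5.0
10 65 x [28.6 30.2 30.7] z 12.3
20 121 x [28.5 28.8 29.2] z 24.8
30 107 x [28.5 28.8 29.1] z 34.5
40 89 x [28.5 28.8 29.1] z 44.8
50 78 x [28.4 28.7 29.1] z 54.7
60 72 x [28.5 28.7 28.9] z 64.6
70 176 x [28.5 30.1 33.1] z 78.4
80 157 x [31.1 34.1 38.8] z 88.9
90 119 x [34.2 39.2 40.8] z 91.4
100 32 x [40.5 40.6 40.7] z 105.0
110 33 x [40.4 40.5 40.7] z 112.3
tray rim 1199 ((467.2978515625, 230.46353149414062), (106.469970703125, 90.02889251708984), 11.139846801757812)
```

>>> jog_arm([
  [[1, 0, 0, 30, 0], [1, 0, 0, 65, 0], [1, 0, 0, 95, 0], [1, 0, 0, 115, 0], [1, 0, 0, 127, 0], [1, 0, 0, 133, 0], [1, 0, 0, 136, 0], [1, 0, 0, 137, 0], [1, 0, 0, 137, 0]],
])

```text
time: 24.65
position: [456.5, 227.5, 296.2]
tool_rot: [-3.128, -0.29, -0.002]
contact_force: [-5.5, -1.3, 16.7]
width: 27.6
```

Run:
```python
from tilt import *
front()
save(cam('scene'),'s6.png',(240,60,440,210),3.5)
```

```text
t 24.65 pos [456.5 227.5 296.2] yaw 10.6 F [-5.5 -1.3 16.7] w 27.6 q [ 0.33  0.36  1.83 -0.    0.95  1.71]
shift tool [ 9.   3.2 20.3] turn None
-30 2436 x [-4.8 13.2 27.4] z -23.1
-20 485 x [26.  29.5 30.7] z -17.0
-10 206 x [30.  30.4 30.7] z -5.2
0 173 x [29.9 30.3 30.7] z 4.6
10 68 x [28.7 30.1 30.5] z 12.2
20 123 x [28.4 28.8 29.1] z 24.7
30 104 x [28.4 28.7 29. ] z 34.7
40 86 x [28.5 28.7 29. ] z 44.2
50 82 x [28.3 28.6 28.9] z 54.8
60 65 x [28.4 28.6 28.9] z 64.3
70 175 x [28.4 29.9 32.9] z 78.2
80 161 x [31.8 34.1 38.6] z 88.7
90 119 x [34.1 39.2 40.6] z 91.6
100 151 x [40.3 53.1 56.6] z 108.9
110 405 x [40.4 63.4 71.7] z 115.2
120 214 x [39.7 44.7 49.2] z 123.6
```

View pics/s6.png

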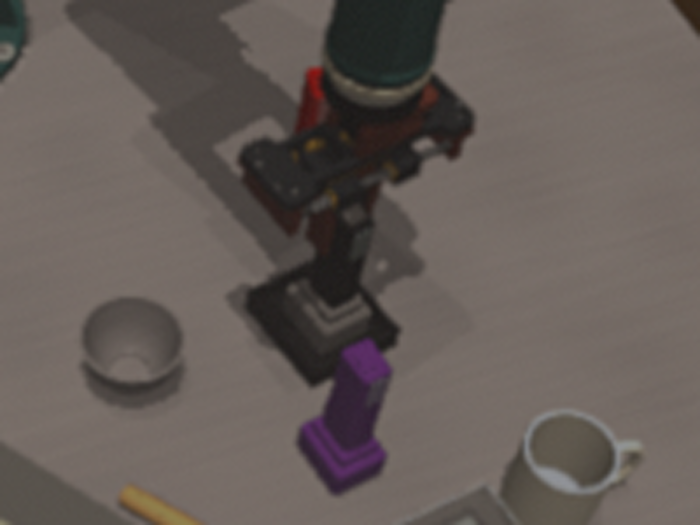

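The scene shows the scanner upright in the tray at crop (335,300), and the 17 N upward force means it's on the floor. I ease up, open and withdraw.

>>> jog_arm([
  [[1, 0, 0, -1, 0], [1, 0, 0, -1, 0], [0.3, 0, 0, -1, 0], [-1, 0, 0, -1, 0], [-1, 0, 0, -1, 0], [-1, 0, 0, -1, 0], [-1, 0, 0, -1, 0], [-1, 0, 0, -1, 0], [-1, 0, 0, -15, 0], [-1, 0, 0, -40, 0]],
])

```text
time: 26.0
position: [456.2, 227.3, 334.2]
tool_rot: [3.128, 0.289, -0.003]
contact_force: [0.3, 0.7, -0.3]
width: 87.5
```

>>> jog_arm([
  [[-1, 0, 0, -40, 0], [-1, 0, 0, -80, 0], [-1, 0, 0, -105, 0], [-1, 0, 0, -110, 0], [-1, 0, 0, -110, 0], [-1, 0, 0, -110, 0], [-1, 0, 0, -110, 0], [-1, 0, 0, -110, 0]],
])

```text
time: 27.0
position: [456.4, 227.4, 443.0]
tool_rot: [3.128, 0.289, -0.002]
contact_force: [0.4, 0.2, 0.7]
width: 87.5
```

Run:
```python
from st import *
go(0,0,0)
w=cam('wrist');P=cloud(w).reshape(-1,3);P=P[~np.isnan(P[:,0])];P=P[np.hypot(P[:,0]-466,P[:,1]-226)<75]
for lo,hi in((20,27),(40,48),(150,158)):
    Q=P[(P[:,2]>lo)&(P[:,2]<hi)]
    if len(Q)>20: print(lo,len(Q),cv2.minAreaRect(Q[:,:2].astype(np.float32)),np.median(Q[:,2]))
t=cloud(cam('top'));o=np.load('v1.npz')['top']
for n,bx in(('red',(150,385,230,445)),('purple',(230,235,285,290)),('pan',(300,315,357,372)),('mug',(140,180,210,250)),('jar',(590,380,655,435)),('spoon',(290,195,365,292)),('tub',(215,150,275,232)),('sauce',(310,125,350,190))):
    s=np.s_[int(bx[1]/1.5):int(bx[3]/1.5),int(bx[0]/1.5):int(bx[2]/1.5)]
    f=lambda T:(lambda Q:Q[(Q[:,2]>8)&(Q[:,2]<200)].mean(0).round(1))(T[s].reshape(-1,3))
    print(n,f(o),f(t))
save(cam('scene'),'s7.png',(240,60,440,210),3.5)
```

```text
t 27.0 pos [456.4 227.4 443. ] yaw 10.6 F [0.4 0.2 0.7] w 87.5 q [0.33 0.19 1.65 0.   1.3  1.71]
shift tool [-489.7  139.8  443.7] turn None
20 1478 ((463.50579833984375, 229.62001037597656), (100.09395599365234, 90.03117370605469), 10.927712440490723) 23.97080251046546
40 696 ((467.94512939453125, 231.04840087890625), (58.41342544555664, 49.40266418457031), 11.048768997192383) 43.179471655513254
150 1448 ((468.8267517089844, 231.11083984375), (36.84621047973633, 27.818452835083008), 10.344776153564453) 155.1847968663
red [320.2 267.3  81.6] [320.2 267.3  81.7]
purple [585.  176.8  82.4] [585.  176.8  82.7]
pan [457.5  59.3  32.1] [457.4  59.4  32.1]
mug [688.  330.5  54.7] [687.8 330.4  54.7]
jar [ 347.5 -439.6   73.5] [ 347.5 -439.6   73.2]
spoon [637.6  59.   15.4] [637.   58.7  15.3]
tub [744.6 226.8  37.8] [744.6 227.   37.4]
sauce [764.2  57.7  97.9] [764.2  57.7  97.9]
```

View pics/s7.png

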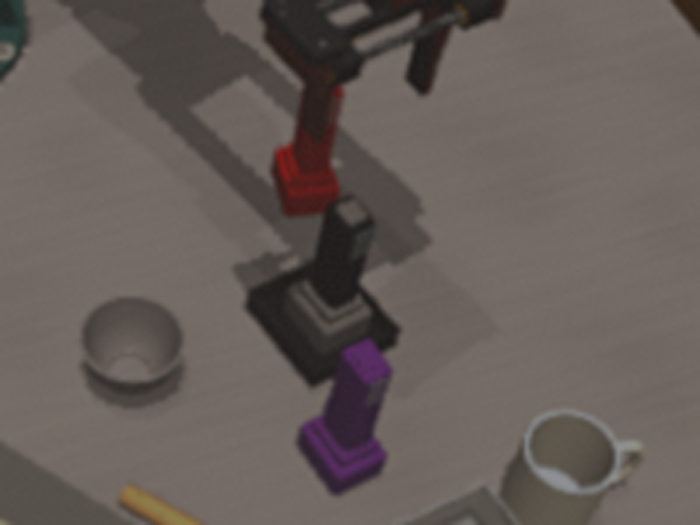

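The scanner stands upright in the tray (crop (340,270)), the gripper is clear, and the bystanders are where they were.

```bash
python3 -c "
from workcell import env
print(env.sign_off())"
```

```text
the job is handed in; nothing more can be done
None
```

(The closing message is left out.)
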